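Lay the drip tiles up the draining board

ROBOT

A 7-joint arm with a two-finger parallel gripper is mounted at the origin on a cart in front of the work surface, level with it; the furniture and walls round the work are solid. World frame = base frame: x ahead of the robot, y to its left, z up, the work surface at z = 0. Lengths are in m, angles in degrees, forces in N, time in s.
With the tool pointing down it reaches from about 0.35 to 0.775 m from the base axis. Payload 3.1 kg.
Tool frame: the origin (TCP) lies on the centre line of the jaws, within the pads' length; the fingertips stand 17 mm ahead of it and the grasp point (between the pads) lies 2 mm behind it (robot.tip_reach is the distance from the TCP to the fingertips, in m); z points along the fingers, y is the line along which they close (so a half turn about z gives the same grasp; the last joint's range is limited). The gripper opens to 85 mm and grips with 20 to 120 N. Pads are 22 mm wide; open, the fingers measure 114 mm over their backs; the gripper's body (76 mm by 85 mm) begins 54 mm behind the grasp point. The pads swing forward as they close: fully open they stand 13 mm farther back than shut.
Start: joints at [-75.785, 17.813, 0.802, 86.603, -0.252, 75.585, -1.558], TCP at [0.157, 0.527, 0.248] pointing down, gripper open.
Joint ranges: [-154.91, 154.91], [-16.99, 109.72], [-72.82, 74.43], [7.12, 147.25], [-82.49, 262.49], [11.32, 116.49], [-174.64, 174.64]. Speed limits (degrees/s): [159.86, 159.86, 180, 180, 180, 180, 180].

INTERFACE

Orientations are given as [roll, pitch, yaw] about the fixed x, y, z axes, in that order (R = Rz(yaw) Ry(pitch) Rx(roll)).
In Python, from station import robot, fingers, vision, workorder, recognise gives the robot as it stands. Calls block until the motion is done:
- robot.move_to(position, orientation): joint-space move of the TCP to a pose.
- robot.line_to(position, orientation=None, velocity=0.15, f_stop=None): straight line of the TCP; orientation=None keeps the orientation; velocity is the mean speed in m/s. With f_stop (N) it stops when the force on the tool has changed by that much, and returns True; else False.
- robot.move_j(angles): joint-space move.
- fingers.gripper_to(opening, force=None): opening from 0.0 (shut) to 1.0 (fully open); force is the grip in N (None keeps the last); returns when the fingers have stopped.
- robot.pause(seconds).
- robot.inverse_kinematics(position, orientation): joint angles nearest the present ones, or None.
- vision.grab_frame(name): name is "scene" or "top" or "wrist"; returns the picture (420x560x3 uint8, red, green, blue); there is no depth.
- vision.calibration(name): a dict with "mtx" (3x3 intrinsics, pixels), "extrinsics" (4x4, takes a point from world to camera coordinates); the wrist camera has in their place "T_tool_cam" (4x4, takes a point from camera to tool coordinates, whose origin is the TCP and whose axes are the flange's). Camera axes: x right, y up, looking along -z (the intrinsics and any distortion apply to the point x, -y, -z); pixel columns grow to the right and rows downward; lengths in m; the calibration is good to about 2 mm. A picture is of the moment at which its call begins: read the wrist's pose just before it. calibration takes no time and is no camera call.
A pose or a line that the arm cannot do raises robot.PlanningError and nothing moves.
- workorder.close_job(): hands the job in; it is judged then, once.
Trained networks look in the newest picture that a camera, given by its name, has taken for a name from the list of things; names that differ only in an ending like _2 or _b are one class to them, and where a whole thing is asked for, a point or a joint stands for the part that bears it (a point fixed in the world has none). Each returns a list of dicts, best first, with "p" (0 to 1); they miss things now and then, are a little off and sometimes report something else, mostly with a low value. They report only what shows in the picture. A call takes as long as a camera call. They do not tell look-alikes from the thing itself.
- recognise(label, camera): "rect" ([centre column, centre row, width, height] in pixels, round what is visible of it).
Readings, each from a call of its own:
- robot.current_time_s(): time.
- robot.current_joint_positions(): joint angles.
- robot.current_dq(): joint speeds.
- robot.current_joint_torque(): joint torques, N m.
- robot.current_tool_pos(): TCP position.
- robot.current_eef_rot(): TCP orientation.
- robot.current_contact_force(): force on the tool from outside, world axes, zero at the start.
- robot.current_torque(): the same for the moment, N m.
- robot.current_finger_gap(): opening from 0.0 (shut) to 1.0 (fully open).
- robot.current_gripper_force(): force on a finger pad.
Only numpy, scipy, OpenCV 4.12 (cv2) and the standard library are available. Lean on these libraries where they do the work, as an engineer would, in place of code of your own. Each camera call takes 0.05 s, during which the arm holds its last target. There are 200 camera calls.

TASK

Put the two loose drip tiles back on the sloping draining board, shingled over the tile that is screwed down at its foot. First lay the long tile with its lower edge on the lower dark line, then the short tile with its lower edge on the upper dark line so that it overlaps the long one. Both lie flat as shingles do, straight and centred across the board, with the end that has the small hole uphill, and are let go.

Things in the scene. Friction and masses are not known exactly. Their poses are not given: they have to be found in the camera images.
- board: fixed white board, 150 mm wide, 265 up its slope, gutter at its low front, 8 mm side kerbs. Origin: on the bench below the middle of the slope's low edge; x level, uphill (away from the robot within 0.2 rad), y across. The face rises 15 degrees: its height is 22 mm + x tan 15. A fixed grey tile, 70 wide, 5 thick, covers its middle 10 to 115 mm up the slope.
- line_low (a point): middle of the lower dark line, on the face 85 mm up the slope (here under the fixed tile). The long tile's lower edge belongs above it. Properly laid, the tile rests on the fixed tile's upper edge and by its own upper edge on the face: its x rises at 11.2 degrees, the underside of its lower edge is 7 mm off the face.
- line_high (a point): middle of the upper dark line, on the face 160 mm up the slope. The short tile's lower edge belongs above it. Properly laid over the long tile (30 mm overlap) its x rises at 9.8 degrees and the underside of its lower edge is 8 mm off the face.
- tile_long: the longer grey plastic drip tile, 105 long (x) x 70 wide x 5 mm, 60 g, flat on the bench. On it a lengthwise grip fin, 10 mm thick (y), 30 long (x), its top 37 above the tile's underside. Origin: underside, below the fin's middle. Lower edge 32 mm towards -x, upper edge (small pale hole near it) 73 mm towards +x; z up. At the start x points away from the robot within 0.3 rad.
- tile_short: the shorter grey plastic drip tile, 85 long (x) x 70 wide x 5 mm, 60 g, flat on the bench. On it a lengthwise grip fin, 10 mm thick (y), 30 long (x), its top 37 above the tile's underside. Origin: underside, below the fin's middle. Lower edge 32 mm towards -x, upper edge (small pale hole near it) 53 mm towards +x; z up. At the start x points away from the robot within 0.3 rad.
- tile_long_edge (a point): middle of the long tile's lower edge, on its underside
- tile_short_edge (a point): middle of the short tile's lower edge, on its underside
There are look-alikes about, which are no part of the job. Leave any blue look-alike of the tile_long alone.

How it is judged (in metres and radians):
On the way, in this order (a step that is already met when the one before it is completed fails the run):
1. the long tile is laid on the lower line and let go, before the short one (x of tile_long_edge in the frame of board between 0.0653 and 0.0953 m and y of tile_long_edge in the frame of board between -0.018 and 0.018 m and z of tile_long_edge in the frame of board between 0.0408 and 0.0608 m and x of tile_long in the frame of board above 0.0903 m and angle between the y axis of tile_long and the y axis of board, either way round below 0.21 rad and angle between tile_long's own z axis and vertical below 0.36 rad and linear speed of tile_long below 0.02 m/s and contact force between tile_long and the fingers below 0.1 N), for 0.2 s.
2. the short tile is laid over it on the upper line and let go (x of tile_short_edge in the frame of board between 0.1376 and 0.1676 m and y of tile_short_edge in the frame of board between -0.018 and 0.018 m and z of tile_short_edge in the frame of board between 0.0608 and 0.0808 m and x of tile_short in the frame of board above 0.1626 m and angle between the y axis of tile_short and the y axis of board, either way round below 0.21 rad and angle between tile_short's own z axis and vertical below 0.36 rad and linear speed of tile_short below 0.02 m/s and contact force between tile_short and the fingers below 0.1 N and z of tile_short_edge in the frame of tile_long above 0.002 m and x of tile_short_edge in the frame of tile_long below 0.07 m), for 0.2 s.
At the end, for the whole second after the job is handed in: Each tile's lower edge is within 15 mm of its line along the board, 18 mm of the middle across, 10 mm of its proper height, 12 degrees of straight, tilted under 20 degrees, hole end uphill; the short tile laps on top of the long one; both released and at rest (all of step 1 and all of step 2); the robot touches nothing.
It also fails if it takes over 54 s, if anything falls off the work surface, if the arm or the gripper's body presses on something with over 40 N, if the wrist force passes 120 N, or if a joint passes its speed limit or range.

## Working session

There is one attempt and no reset: what is moved stays moved. The work goes in short steps, each a Python script; the robot and the scene stay as the last script left them, time stands still between calls to the robot, and variables do not carry over. Pictures are saved under pics/ and viewed, at most 10 in all, crops included, and the job is handed in when it is done.

```bash
mkdir -p pics; ls; python3 - <<'E'
from station import robot, fingers, vision, recognise
import cv2,numpy as np
for c in("top","scene"):
    im=vision.grab_frame(c); cv2.imwrite(f"pics/{c}0.png",im[:,:,::-1])
    print(c,vision.calibration(c))
    for l in("tile_long","tile_short","board"):
        print(l,[(np.round(d["rect"],1).tolist(),round(d["p"],2)) for d in recognise(l,c)])
print(vision.calibration("wrist"),robot.current_eef_rot(),robot.current_tool_pos(),robot.current_time_s())
E
```

```text
pics
top {'mtx': array([[379.72934799,   0.        , 279.69501019],
       [  0.        , 379.72934799, 202.80833591],
       [  0.        ,   0.        ,   1.        ]]), 'extrinsics': array([[ 0.00955883, -0.99993774,  0.00575713, -0.21373206],
       [ 0.98854751,  0.01031677,  0.15055694, -0.4957358 ],
       [-0.15060696,  0.00425205,  0.98858458, -1.25383542],
       [ 0.        ,  0.        ,  0.        ,  1.        ]])}
tile_long [([229.1, 246.9, 36.3, 30.5], 0.93), ([365.0, 240.1, 35.3, 31.0], 0.87), ([320.6, 211.4, 24.2, 29.3], 0.62), ([408.8, 229.2, 24.3, 31.8], 0.6)]
tile_short [([248.8, 192.1, 18.2, 22.6], 0.88)]
board [([162.6, 183.2, 63.9, 94.3], 0.61)]
scene {'mtx': array([[450.98145945,   0.        , 284.3949442 ],
       [  0.        , 450.98145945, 217.35089929],
       [  0.        ,   0.        ,   1.        ]]), 'extrinsics': array([[ 0.50538033, -0.86265931, -0.02023948, -0.43466075],
       [ 0.65044396,  0.36543367,  0.66586852, -0.29609495],
       [-0.56702149, -0.3496815 ,  0.74579453, -1.35231329],
       [ 0.        ,  0.        ,  0.        ,  1.       
[... 157 characters left out ...]
5)]
tile_short [([258.6, 214.2, 22.9, 21.7], 0.6)]
board [([198.1, 176.6, 67.9, 77.7], 0.7)]
{'mtx': array([[371.46497555,   0.        , 280.09879622],
       [  0.        , 371.46497555, 202.48335719],
       [  0.        ,   0.        ,   1.        ]]), 'T_tool_cam': array([[ 5.26009486e-04,  9.46842908e-01,  3.21695866e-01,
         8.25720728e-02],
       [ 9.99999831e-01, -5.77318621e-04,  6.40998146e-05,
         2.57643084e-04],
       [ 2.46413469e-04,  3.21695778e-01, -9.46843052e-01,
        -1.25495415e-01],
       [ 0.00000000e+00,  0.00000000e+00,  0.00000000e+00,
         1.00000000e+00]])} [-1.79983250e+02  4.49243731e-04  1.63400905e+02] [0.15709752 0.52700945 0.24816554] 0.4
```

```bash
python3 - <<'E'
import cv2
im=cv2.imread("pics/top0.png")[110:290,100:460]
cv2.imwrite("pics/top0c.png",cv2.resize(im,None,fx=2.2,fy=2.2,interpolation=cv2.INTER_CUBIC))
E
```

```text
(no output)
```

View pics/top0c.png

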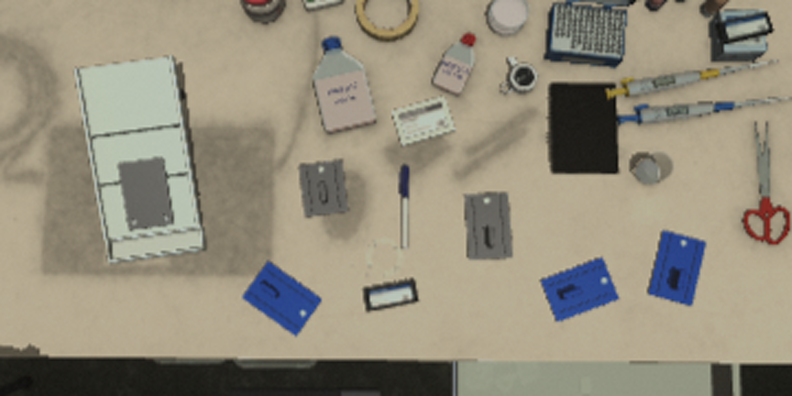

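View pics/scene0.png

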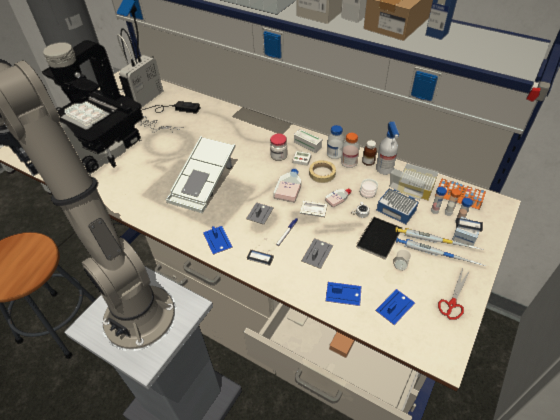

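```bash
cat > h.py <<'E'
from station import robot, fingers, vision, recognise, workorder
import cv2,numpy as np
from scipy.spatial.transform import Rotation as Ro
from scipy.optimize import least_squares
F=np.diag([1.,-1,-1])
def tool():
    T=np.eye(4);T[:3,:3]=Ro.from_euler('xyz',robot.current_eef_rot(),degrees=True).as_matrix()
    T[:3,3]=robot.current_tool_pos();return T
def cam(name,T=None):
    c=vision.calibration(name)
    E=c["extrinsics"] if name!="wrist" else np.linalg.inv(T@c["T_tool_cam"])
    return c["mtx"],E
def proj(C,P):
    K,E=C;P=np.atleast_2d(P);q=(P@E[:3,:3].T+E[:3,3])@F@K.T
    return q[:,:2]/q[:,2:]
def unproj(C,uv,z):
    K,E=C;uv=np.atleast_2d(uv).astype(float)
    d=np.c_[uv,np.ones(len(uv))]@np.linalg.inv(K).T@F@E[:3,:3]
    o=-E[:3,:3].T@E[:3,3];return o+d*((z-o[2])/d[:,2])[:,None]
def grey(im):
    h=cv2.cvtColor(im,cv2.COLOR_RGB2HSV)
    return ((h[...,1]<45)&(h[...,2]>60)&(h[...,2]<150)).astype(np.uint8)
def blob(im,seed,k=3):
    """box corners of the grey blob nearest the seed pixel"""
    m=cv2.morphologyEx(grey(im),cv2.MORPH_OPEN,np.ones((k,k)))
    cs=[c for c in cv2.findContours(m,cv2.RETR_EXTERNAL,cv2.CHAIN_APPROX_NONE)[0] if cv2.contourArea(c)>150]
    return max(cs,key=lambda c:cv2.pointPolygonTest(c,tuple(map(float,seed)),True))[:,0]
def flat(C,cont,z=.005):
    """min-area rectangle on plane z: centre, (short,long), yaw of the long side (|yaw|<90)"""
    P=unproj(C,cont,z)[:,:2];(c,s,a)=cv2.minAreaRect((P*1e3).astype(np.float32))
    if s[0]<s[1]: s=s[::-1];a+=90
    return np.array(c)/1e3,np.round(s,1),(a+90)%180-90
def boardT(p):
    T=np.eye(4);T[:3,:3]=Ro.from_euler('z',p[2]).as_matrix();T[:2,3]=p[:2];return T
t=np.tan(np.radians(15));cs,sn=np.cos(np.radians(15)),np.sin(np.radians(15))
def face(s,y,h=0): return [s*cs-h*sn,y,.022+s*sn+h*cs]
def fitboard(C,uv,pts,p0):
    pts=np.array(pts)
    f=lambda p:(proj(C,pts@boardT(p)[:3,:3].T+boardT(p)[:3,3])-uv).ravel()
    r=least_squares(f,p0);return r.x,r.fun
E
python3 - <<'E'
from h import *
im=cv2.imread("pics/top0.png")[:,:,::-1].copy();C=cam("top")
r={}
for n,s in(("long",(321.8,215)),("short",(247,197))):
    r[n]=flat(C,blob(im,s));print(n,r[n])
uv=np.array([(118,162),(164,157),(173,226),(127,232)])/2.2+[100,110]
b,e=fitboard(C,uv,[face(.115,.035,.005),face(.115,-.035,.005),face(.01,-.035,.005),face(.01,.035,.005)],[.5,.3,0])
print("board",b,np.round(e,1))
T=boardT(b)
for n,p,yaw,h in(("board",(T@[*face(.1,0),1])[:2],np.degrees(b[2]),.3),("short",*r["short"][::2],.2),("long",*r["long"][::2],.2)):
    robot.move_to([p[0]+.02,p[1],h],[180,0,yaw])
    W=tool();im=vision.grab_frame("wrist");np.save(f"W_{n}",W);cv2.imwrite(f"pics/w_{n}.png",im[:,:,::-1])
    if n!="board":
        Cw=cam("wrist",W);seed=proj(Cw,[[*p,.005]])[0]
        print(n,seed,flat(Cw,blob(im,seed)))
    print(robot.current_time_s(),robot.current_joint_positions())
A,B=[cv2.imread(f"pics/w_{n}.png") for n in("short","long")]
cv2.imwrite("pics/tiles.png",cv2.resize(np.hstack([A,B]),(800,300)))
E
```

```text
long (array([ 0.4712406 , -0.35492776]), array([105.5,  70. ]), 3.740777015686035)
short (array([ 0.52848981, -0.09287043]), array([85.6, 70.4]), 7.761987209320068)
board [0.44965068 0.16934003 0.11722686] [ 0.   0.4 -0.1  0.5 -0.1 -0.2  0.2 -0.7]
2.3917 [-44.80932181  24.87671681  38.82291313  74.66831264 -15.3851711
  85.66968838 -90.59250895]
short [279.62722309 198.02148831] (array([ 0.52994885, -0.09139337]), array([84.6, 69.1]), 8.009626388549805)
3.5667 [-23.7866078   24.36713101  43.58662516  91.22081777 -17.56026682
  71.40877718 -59.1029137 ]
long [281.68225823 199.00730797] (array([ 0.47149506, -0.35371881]), array([102.9,  68.8]), 3.944645643234253)
4.6583 [  4.25790757  31.44681687  46.07436326  82.95802078 -22.99186186
  75.31724897 -34.02325469]
```

View pics/w_board.png

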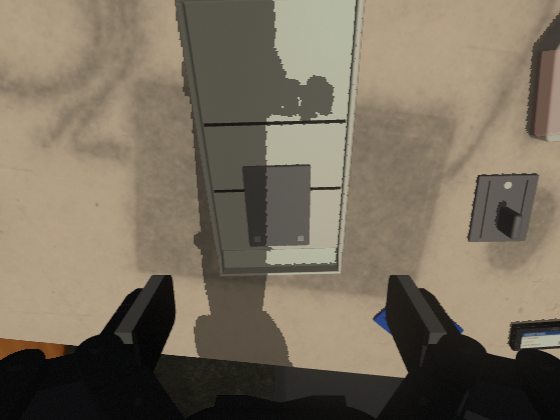

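View pics/tiles.png

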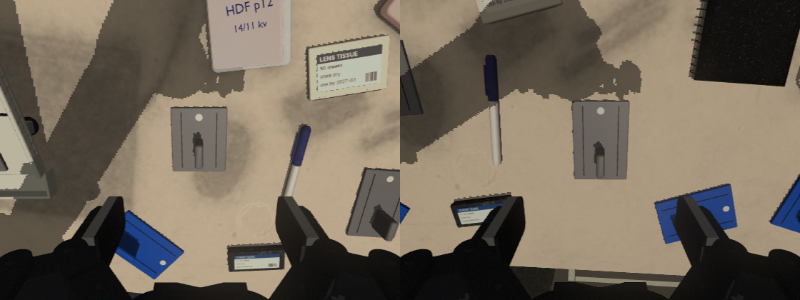

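The wrist view shows the board: fixed tile corners at about (243,166), (310,164), (310,246) and (250,247), and the upper line from (205,125) to (346,121). Both grey tiles have the hole at the far end. I'll pick and place the long tile now.

```bash
cat >> h.py <<'E'
G=.025  # TCP above the tile's underside when gripping
def pick(c,yaw,off):
    a=np.radians(yaw);o=np.array(c)-off*np.array([np.cos(a),np.sin(a)]);R=[180,0,yaw]
    fingers.gripper_to(.6)
    robot.move_to([*o,.12],R)
    print("stopped",robot.line_to([*o,G],R,velocity=.1,f_stop=8))
    fingers.gripper_to(0,force=50);print("gap",robot.current_finger_gap(),robot.current_gripper_force())
    robot.line_to([*o,.22],R,velocity=.2);print("gap",robot.current_finger_gap(),robot.current_time_s())
def place(b,s,h,ang,dx=0,dy=0):
    B=boardT(b);Rt=B[:3,:3]@Ro.from_euler('y',-ang,degrees=True).as_matrix()
    o=(B@[*face(s+dx,dy,h),1])[:3]+Rt@[.032,0,G]
    e=Ro.from_matrix(Rt@Ro.from_euler('x',180,degrees=True).as_matrix()).as_euler('xyz',degrees=True)
    up=np.array([0,0,1.])
    robot.move_to(o+.12*up,e);robot.line_to(o+.012*up,e,velocity=.15);robot.pause(.2)
    print("contact",robot.line_to(o-.004*up,e,velocity=.02,f_stop=3),(robot.current_tool_pos()-o)*1e3)
    fingers.gripper_to(.5);n=-Rt[:,2]
    robot.line_to(np.array(robot.current_tool_pos())+Rt[:,2]*.06,e,velocity=.12)
    robot.line_to(np.array(robot.current_tool_pos())+up*.12,e,velocity=.25)
    print("t",robot.current_time_s())
E
python3 - <<'E'
from h import *
W=np.load("W_board.npy");C=cam("wrist",W)
uv=np.array([(243,166),(310,164.),(310,246),(250,247),(275.5,123)])
pts=[face(.115,.035,.005),face(.115,-.035,.005),face(.01,-.035,.005),face(.01,.035,.005),face(.16,0)]
b,e=fitboard(C,uv,pts,[.45,.17,.117]);print(b,np.round(e,1))
b=(b+np.array([.44965,.16934,.11723])*.5)/1.5;np.save("b",b);print(b)
pick((.4714,-.3542),3.85,.0205)
place(b,.085,.007,11.2)
B=boardT(b);p=(B@[*face(.13,0),1])[:2]
robot.move_to([p[0]+.03,p[1],.27],[180,0,np.degrees(b[2])])
W=tool();im=vision.grab_frame("wrist");np.save("W1",W);cv2.imwrite("pics/p1.png",im[:,:,::-1])
T=vision.grab_frame("top");cv2.imwrite("pics/t1.png",T[:,:,::-1])
C=cam("wrist",W)
for n,h,s0,s1 in(("long",.005,0,.105),):
    for s in(0,.105):
        a=np.radians(11.2);ed=np.array(face(.085,0,.007))
        for y in(.035,-.035):
            P=ed+[s*np.cos(a)-.005*np.sin(a),y,s*np.sin(a)+.005*np.cos(a)];print(s,y,proj(C,(B@[*P,1])[:3]))
E
```

```text
[0.45269291 0.16900838 0.15006623] [-0.7  1.2  1.3  1.2 -0.3 -1.3 -0.  -0.7 -0.3 -0.8]
[0.45167861 0.16911892 0.13912082]
stopped False
gap 0.10563156008414344 50.70605278015137
gap 0.10793708484326094 8.2167
contact True [-0.16567502 -0.01120612  0.36224709]
t 13.55
0 0.035 [[239.39387092 243.64057577]]
0 -0.035 [[309.76049612 243.48049827]]
0.105 0.035 [[232.5077202  144.11244974]]
0.105 -0.035 [[314.64394686 143.97492516]]
```

View pics/p1.png

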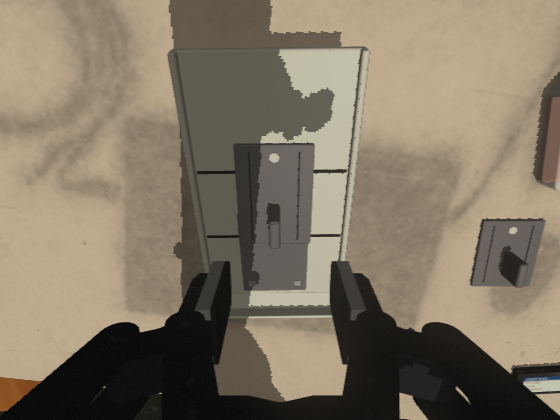

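The long tile lies where predicted, with corners (234,144), (314,143), (241,243) and (309,243). The lines run (197,172)-(346,170) and (207,237)-(340,235). I'll refit the board from this view and check.

```bash
python3 - <<'E'
from h import *
W=np.load("W1.npy");C=cam("wrist",W)
uv=np.array([(197,172.7),(346.5,170.7),(207,237),(340,235.3)])
def f(q,res=True):
    w=q[3];P=np.array([face(.16,w),face(.16,-w),face(.085,w),face(.085,-w)]);B=boardT(q)
    return (proj(C,P@B[:3,:3].T+B[:3,3])-uv).ravel()
r=least_squares(f,[.4517,.169,.139,.07],x_scale=[.1,.1,.1,.01]);print(r.x,np.round(r.fun,1))
b=np.load("b.npy")
ct=np.array([(234,144),(314,143),(309,243.)])
a=np.radians(11.2)
for bb in(b,r.x[:3]):
    # tile pose (edge x,y in board frame, yaw) from its top corners
    def g(q):
        c,s_=np.cos(q[2]),np.sin(q[2]);z0=face(.085,0,.007)[2];L=[]
        for s,y in((.105,.035),(.105,-.035),(0,-.035)):
            u=s*np.cos(a)-.005*np.sin(a);L.append([q[0]+c*u-s_*y,q[1]+s_*u+c*y,z0+s*np.sin(a)+.005*np.cos(a)])
        B=boardT(bb);return (proj(C,np.array(L)@B[:3,:3].T+B[:3,3])-ct).ravel()
    q=least_squares(g,[.08,0,0]).x;print("edge",q)
np.save("b2",r.x[:3])
E
```

```text
[0.45182653 0.16941598 0.15072051 0.06794781] [-0.   0.1  0.   0.1  0.  -0.1 -0.  -0.2]
edge [ 0.08077388  0.00023506 -0.00404598]
edge [ 0.08058032 -0.00097337 -0.01564566]
```

```bash
python3 - <<'E'
from h import *
b=np.load("b2.npy")
pick((.5295,-.0919),7.95,.0105)
place(b,.16,.008,9.8)
B=boardT(b);p=(B@[*face(.15,0),1])[:2]
robot.move_to([p[0]+.03,p[1],.3],[180,0,np.degrees(b[2])])
W=tool();im=vision.grab_frame("wrist");cv2.imwrite("pics/p2.png",im[:,:,::-1]);C=cam("wrist",W)
for ang,s,h,L in((11.2,.085,.007,.105),(9.8,.16,.008,.085)):
    a=np.radians(ang);ed=np.array(face(s,0,h))
    for d in(0,L):
        for y in(.035,-.035):
            P=ed+[d*np.cos(a)-.005*np.sin(a),y,d*np.sin(a)+.005*np.cos(a)];print(s,d,y,proj(C,(B@[*P,1])[:3]).round(0))
im=vision.grab_frame("scene")[120:240,130:290];cv2.imwrite("pics/s2.png",cv2.resize(im[:,:,::-1],None,fx=4,fy=4,interpolation=cv2.INTER_CUBIC))
E
```

```text
stopped False
gap 0.1074702907938865 50.579413175582886
gap 0.10642689397782089 18.3
contact True [-0.17873083  0.0095139   0.07933996]
t 22.8417
0.085 0 0.035 [[243. 248.]]
0.085 0 -0.035 [[307. 248.]]
0.085 0.105 0.035 [[237. 159.]]
0.085 0.105 -0.035 [[311. 159.]]
0.16 0 0.035 [[239. 190.]]
0.16 0 -0.035 [[310. 190.]]
0.16 0.085 0.035 [[233. 103.]]
0.16 0.085 -0.035 [[314. 103.]]
```

View pics/p2.png

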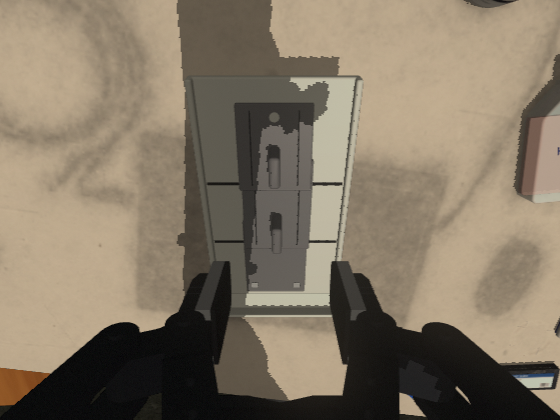

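View pics/s2.png

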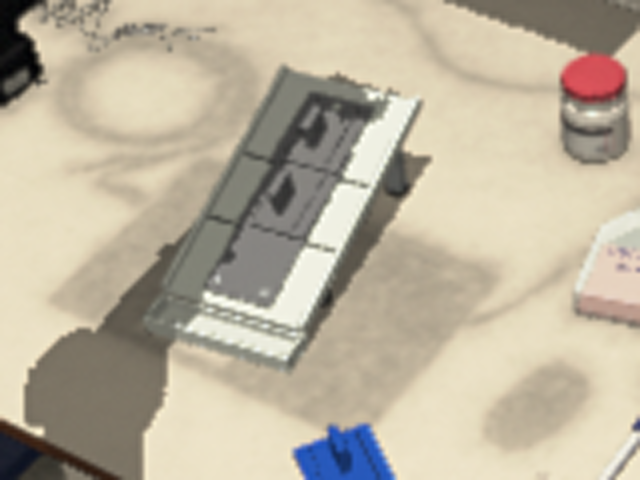

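The short tile's corners, (235,103), (313,103), (240,190) and (310,190), and the long tile's lower edge at row 248 all match the prediction. Both tiles lie flat with the hole uphill and are released.

```bash
python3 -c "
from station import workorder
print(workorder.close_job())"
```

```text
the job is handed in; nothing more can be done
None
```

Both tiles are shingled on the board, long on the lower line and short on the upper, released and within about 2 mm of their computed positions in the last wrist picture; the job is handed in at about 23 s of the 54 s, and the verdict was not shown.

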